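# Bring the ink set to the bench rack in its order of use

### The job

The four ink containers in the beech blocks of the steel storage rail stand in the order in which the print needs them. Carry them over to the empty plywood bench rack, one to a bay, in the same left-to-right order as they stand in the rail (left and right as seen from the robot), and set each one down upright on the floor of its bay, without dropping or tipping any of them and without knocking over the brush pot.

Things in the scene. Friction and masses are not known exactly. Their poses are not given: they have to be found in the camera images.
- jar_mid (a point): Squat ink jar, 60 mm diameter, 68 mm tall, stone-grey with a paper band and a wide black lid of the same diameter as the jar; about 0.25 kg. Point: on its axis, half-way up (34 mm above its underside); z up.
- bottle_mid (a point): Small round amber glass ink bottle with a white screw cap: body 46 mm diameter, straight up to 53 mm, then shoulder, cap 28 mm diameter; 82 mm tall; about 0.14 kg. Point: on its axis, half-way up (41 mm above its underside); z up.
- squeezer_mid (a point): White plastic squeeze bottle with a grey pointed nozzle: body 50 mm diameter, straight up to 56 mm; 90 mm tall with the nozzle; about 0.12 kg; rigid. Point: on its axis, half-way up (45 mm above its underside); z up.
- can_mid (a point): Flat rectangular aluminium can with a paper label and a small black screw cap: 38 mm along its x axis, 60 mm along its y axis, body 70 mm tall, 82 mm with the cap; about 0.20 kg. Point: on its centre line, 41 mm above its underside; z up. It stands with its 60 mm side along the row (its y axis along the rail's).
- block_jar: Beech block 80 x 80 x 18 mm (fixed in the steel storage rail), in whose 66 mm round recess, 12 mm deep, the squat jar stands at the start. Origin: centre of its underside, 4 mm above the table; top 22 mm above the table. Its y axis runs along the rail, to the left as seen from the robot. It stays where it is. Blocks stand 85 mm apart; the rail's end walls are 18 mm high.
- block_bottle: Beech block 80 x 80 x 18 mm (fixed in the steel storage rail), in whose 52 mm round recess, 12 mm deep, the amber bottle stands at the start. Origin: centre of its underside, 4 mm above the table; top 22 mm above the table. Its y axis runs along the rail, to the left as seen from the robot. It stays where it is.
- block_squeezer: Beech block 80 x 80 x 18 mm (fixed in the steel storage rail), in whose 56 mm round recess, 12 mm deep, the squeeze bottle stands at the start. Origin: centre of its underside, 4 mm above the table; top 22 mm above the table. Its y axis runs along the rail, to the left as seen from the robot. It stays where it is.
- block_can: Beech block 80 x 80 x 18 mm (fixed in the steel storage rail), in whose 44 x 66 mm rectangular recess, 12 mm deep, the can stands at the start. Origin: centre of its underside, 4 mm above the table; top 22 mm above the table. Its y axis runs along the rail, to the left as seen from the robot. It stays where it is.
- bench_rack: Empty plywood rack, 92 x 352 mm, fixed, left or right of the rail: a row of four open bays, each 80 x 80 mm inside, floor 6 mm above the table; walls rise to 20 mm, the end cheeks to 30 mm. Origin: centre of its underside, on the table. The row runs along its y axis (to the left as the robot sees it; racks turn at most 0.22 rad); bay centres at y = +127.5, +42.5, -42.5, -127.5 mm, x = 0.
- brush_pot: White pot, 72 mm diameter and 95 mm tall, full of brushes (up to 215 mm tall in all), loose, standing behind the gap between the two racks. Origin: centre of its underside. Not to be knocked over.
There are look-alikes about, which are no part of the job. Leave any pink look-alike of the part that bears squeezer_mid alone. Leave any purple look-alike of the part that bears jar_mid alone.

How it is judged:
By the outcome, as a careful person would: the job done as asked, in the order asked, and still so for the second after the job is handed in, with the robot touching nothing.
It also fails if it takes over 104 s, if anything falls off the work surface, if the arm or the gripper's body presses on something with over 40 N, if the wrist force passes 120 N, or if a joint passes its speed limit or range.

### The arm

A 6-joint arm with a two-finger parallel gripper is mounted at the origin on the work surface. World frame = base frame: x ahead of the robot, y to its left, z up, the work surface at z = 0. Lengths are in m, angles in rad, forces in N, time in s.
With the tool pointing down it reaches from about 0.4 to 0.825 m from the base axis. Payload 7 kg.
Tool frame: the origin (TCP) lies midway between the tips of the shut fingers; the grasp point (between the pads) lies grasp_offset behind it (grasp_offset is the distance from the TCP to the grasp point, in m); z points along the fingers, y is the line along which they close (so a half turn about z gives the same grasp; the last joint's range is limited). The gripper opens to 88 mm and grips with 3 to 60 N. Pads are 19 mm wide; open, the fingers measure 130 mm over their backs; the gripper's body (78 mm by 193 mm) begins 47 mm behind the grasp point.
Start: joints at [1.513, 0.359, 0.012, 0, -1.224, -0.288], TCP at [0.229, 0.635, 0.227] pointing down, gripper open.
Joint ranges: [-3.07, 3.07], [-1.43, 2.12], [-1.02, 1.25], [-3.03, 1.67], [-3.05, -0], [-3.03, 3.03]. Speed limits (rad/s): [2.39, 2.39, 3.01, 3.14, 3.14, 3.14].

### API

Orientations are given as a unit quaternion [w, x, y, z].
In Python, from cell import sense, read_camera, camera_params, job_done, grasp_offset gives the robot as it stands. The module is installed in compiled form; this text tells all that it offers.
- The arm moves only by the tool move_arm, never from a script. Its argument "commands" is text: rows parted by semicolons, each of 4 numbers parted by spaces: the shift along the world's x, y, z in cm, then the turn about the world's z in rad. In form: dx dy dz spin; .... A call has 1 to 8 rows; each row shifts and turns the commanded pose from where the row before left it; what a row does not reach is not made up. A row lasts 1/10 s, in which the tool goes at most 50 mm and 8.59 degrees, less where a joint would pass 70% of its speed; a pose out of reach is approached as far as the arm can. A call is refused whole if a number of a shift passes 5 or a number of a turn 0.15, either way. A call with a gripper value outside its range is refused whole. "hand" is the opening, from 0 (shut) to 1 (fully open), set as the call begins (left out, the last holds). The fingers move at their own pace and stop on an object; "force" is the grip in N (left out, the last holds). Time passes only in rows, so rows that do not move let the fingers close. It gives the time, the measured TCP pose, the force, the opening and the grip force at its end, in the units of the state.
- sense(): the state, without advancing time (a new reading comes with each control period).
- read_camera(name): name is "scene" or "top" or "wrist"; returns the picture (400x640x3 uint8, red, green, blue); there is no depth.
- camera_params(name): a dict with "mtx" (3x3 intrinsics, pixels), "world_from_camera" (4x4, takes a point from camera to world coordinates). Camera axes: x right, y down, z forward; pixel columns grow to the right and rows downward; lengths in m; the calibration is good to about 2 mm. A picture is of the moment at which its call begins: read the wrist's pose just before it. camera_params takes no time and is no camera call; for the wrist camera it gives the pose at the moment of the call.
- job_done(): hands the job in; it is judged then, once.
The state is a dict: "clock": time; "joint_positions": joint angles; "dq": joint speeds; "joint_torque": joint torques, N m; "position": TCP position; "eef_rot": TCP orientation; "wrist_force": force on the tool from outside, world axes, zero at the start; "torque": the same for the moment, N m; "gripper_width": opening from 0.0 (shut) to 1.0 (fully open); "finger_force": force on a finger pad.
Only numpy, scipy, OpenCV 4.12 (cv2) and the standard library are available. Lean on these libraries where they do the work, as an engineer would, in place of code of your own. Each camera call takes 0.05 s, during which the arm holds its last target. There are 200 camera calls.

## Working session

There is one attempt and no reset: what is moved stays moved. The work goes in short steps, Python scripts to look and compute and a tool call to move; the robot and the scene stay as the last step left them, time stands still between calls to the robot, and variables do not carry over. Pictures are saved under pics/ and viewed, at most 14 in all, crops included, and the job is handed in when it is done.

Besides the shell and the picture viewer there is one more tool, called after ">>>" as a command line: name --argument value ..., lists and objects as JSON in quotes. move_arm: Moves the arm, as the interface text tells. Its arguments: {"type":"object","properties":{"commands":{"type":"string"},"hand":{"type":"number"},"force":{"type":"number"}},"required":["commands"]}

```bash
mkdir -p pics; python3 - <<'E'
from cell import *
import cv2,numpy as np
for n in("top","scene"):
    cv2.imwrite(f"pics/{n}0.png",read_camera(n)[:,:,::-1]);p=camera_params(n);print(n,p["mtx"].tolist(),np.round(p["world_from_camera"],3).tolist())
print(grasp_offset,sense())
E
```

```text
top [[452.522351065652, 0.0, 319.7632583412077], [0.0, 452.522351065652, 200.70359810997704], [0.0, 0.0, 1.0]] [[-0.016, -0.998, 0.054, 0.433], [-1.0, 0.016, -0.009, 0.008], [0.008, -0.054, -0.999, 1.327], [0.0, 0.0, 0.0, 1.0]]
scene [[494.5252679382079, 0.0, 321.0846238425572], [0.0, 494.5252679382079, 205.01303174281009], [0.0, 0.0, 1.0]] [[-0.829, 0.412, -0.379, 0.987], [0.559, 0.588, -0.585, 0.736], [-0.018, -0.696, -0.718, 0.965], [0.0, 0.0, 0.0, 1.0]]
0.0188 {'clock': 0.1, 'joint_positions': array([ 1.51307014e+00,  3.59321598e-01,  1.11762353e-02, -2.95641406e-04,
       -1.22412960e+00, -2.88070248e-01]), 'dq': array([ 0.00078753, -0.00325342,  0.00213652,  0.0014425 , -0.00070973,
        0.00043628]), 'joint_torque': array([-2.34316649e-03, -5.84161341e+01,  2.93753046e+01,  7.01562747e+00,
        1.01677689e-02, -5.25513099e-05]), 'position': array([0.22868955, 0.63461814, 0.22572583]), 'eef_rot': array([ 7.50392246e-04,  9.85081363e-01, -1.72087601e-01, -5.31083272e-05]), 'wrist_force': array([-0.3916349 , -0.48217021,  0.88106959]), 'torque': array([-0.00645721,  0.00173908,  0.0114833 ]), 'finger_force': 0.0, 'gripper_width': 1.0008699496089075}
```

View pics/top0.png

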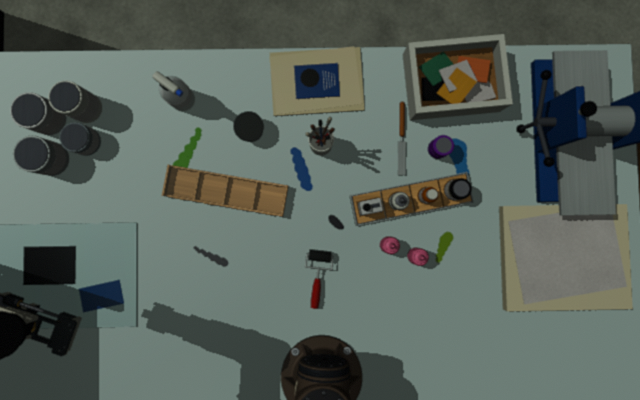

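View pics/scene0.png

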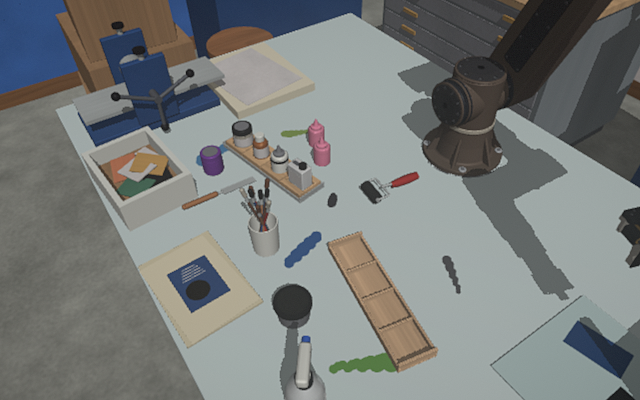

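The top view shows the rail at about (412,198), with can, squeezer, bottle and jar from left to right. The empty rack is at (228,191), the brush pot at (320,140) and the pink look-alikes at (390,245) and (420,257). In the scene view the rail is at (275,165), the rack at (380,300) and the pot at (263,235).

```bash
cat > h.py <<'E'
import cv2,numpy as np
from cell import *
def ray(P,uv,z):
    T=np.array(P["world_from_camera"]);d=T[:3,:3]@np.linalg.solve(P["mtx"],[uv[0],uv[1],1]);return T[:3,3]+d*(z-T[2,3])/d[2]
def wood(img,lo=(8,70,60),hi=(22,255,255)):
    return cv2.inRange(cv2.cvtColor(img,cv2.COLOR_RGB2HSV),lo,hi)
E
python3 - <<'E'
from h import *
im=cv2.imread("pics/top0.png")[:,:,::-1].copy();P=camera_params("top")
m=wood(im)
for name,(u0,u1,v0,v1),z in(("rack",(150,305,150,230),.02),("rail",(340,480,165,235),.022)):
    k=np.zeros_like(m);k[v0:v1,u0:u1]=m[v0:v1,u0:u1]
    k=cv2.morphologyEx(k,cv2.MORPH_OPEN,np.ones((2,2)))
    pts=cv2.findNonZero(k).reshape(-1,2)
    w=np.array([ray(P,p,z)[:2] for p in pts],np.float32)
    (c,s,a)=cv2.minAreaRect(w);b=cv2.boxPoints((c,s,a));print(name,len(w),np.round(c,3),np.round(s,3),a);print(np.round(b,3).tolist())
out=np.hstack([im[150:240,150:310],im[150:240,340:500]])
out=np.vstack([out,np.hstack([cv2.cvtColor(m,cv2.COLOR_GRAY2RGB)[150:240,150:310],cv2.cvtColor(m,cv2.COLOR_GRAY2RGB)[150:240,340:500]])])
cv2.imwrite("pics/c1.png",cv2.resize(out,None,fx=2.5,fy=2.5,interpolation=cv2.INTER_NEAREST)[:,:,::-1])
for n,uv,z in(("can",(371,204),.08),("jar",(459,188),.078),("pot",(320,148),.0),("pink",(390,245),.05),("pink2",(420,257),.05),("purple",(440,147),.068)):print(n,np.round(ray(P,uv,z),3))
E
```

```text
rack 3591 [0.534 0.268] [0.355 0.092] 79.3591079711914
[[0.4560000002384186, 0.10199999809265137], [0.546999990940094, 0.08500000089406967], [0.6119999885559082, 0.4339999854564667], [0.5220000147819519, 0.44999998807907104]]
rail 1737 [ 0.503 -0.272] [0.082 0.337] 10.349233627319336
[[0.4320000112056732, -0.11400000005960464], [0.49300000071525574, -0.4449999928474426], [0.5730000138282776, -0.4309999942779541], [0.5130000114440918, -0.0989999994635582]]
can [ 0.489 -0.144  0.08 ]
jar [ 0.529 -0.39   0.078]
pot [ 0.66  -0.007  0.   ]
pink [ 0.374 -0.199  0.05 ]
pink2 [ 0.339 -0.283  0.05 ]
purple [ 0.646 -0.343  0.068]
```

View pics/c1.png

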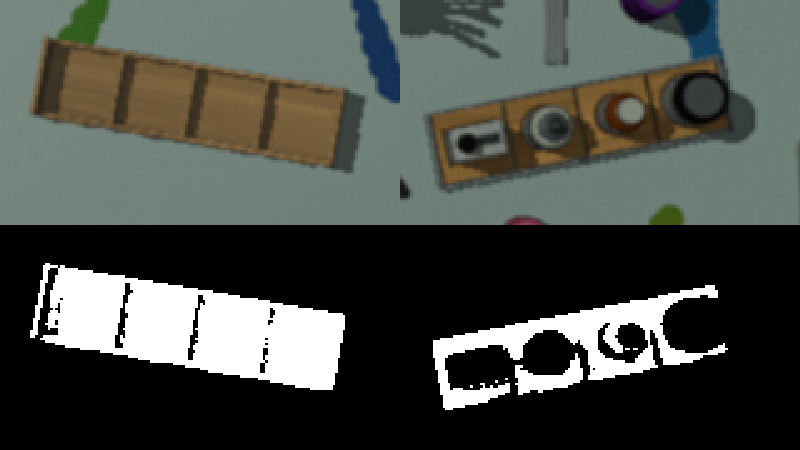

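Rack centre is (0.534, 0.268), turned by −0.186. It measures 355×92 mm, which fits 352×92. Rail centre is (0.503, −0.272), turned by +0.181, and its blocks measure 337×82 mm, which fits 335×80. I'm moving above the rail for a closer look.

>>> move_arm --commands "1.2 -3.8 0 -0.13;1.2 -3.8 0 -0.13;1.2 -3.8 0 -0.13;1.2 -3.8 0 -0.13;1.2 -3.8 0 -0.13;1.2 -3.8 0 -0.13;1.2 -3.8 0 -0.13;1.2 -3.8 0 -0.13" --hand 1

```text
clock: 0.9
position: [0.3249, 0.3292, 0.2264]
eef_rot: [0.0, 0.768, -0.641, -0.0]
wrist_force: [0.0, 0.2, 0.3]
gripper_width: 1.0
finger_force: 0.0
```

>>> move_arm --commands "1.2 -3.8 0 0;1.2 -3.8 0 0;1.2 -3.8 0 0;1.2 -3.8 0 0;1.2 -3.8 0 0;1.2 -3.8 0 0;1.2 -3.8 0 0;1.2 -3.8 0 0"

```text
clock: 1.7
position: [0.4208, 0.0254, 0.2266]
eef_rot: [-0.0, 0.769, -0.639, 0.0]
wrist_force: [0.9, 0.1, 0.2]
gripper_width: 0.998
finger_force: 0.0
```

>>> move_arm --commands "1.1 -3.8 1 0;1 -3.8 1 0;1 -3.8 1 0;1 -3.8 0 0;1 -3.8 0 0;0 -3.8 0 0;0 0 0 0;0 0 0 0"

```text
clock: 2.5
position: [0.4713, -0.2017, 0.2559]
eef_rot: [0.0, 0.769, -0.64, -0.001]
wrist_force: [-0.1, -0.1, 0.5]
gripper_width: 1.0
finger_force: 0.0
```

```bash
python3 - <<'E'
from h import *
s=sense();P=camera_params("wrist");im=read_camera("wrist")
cv2.imwrite("pics/w1.png",im[:,:,::-1]);np.save("w1.npy",P["world_from_camera"]);print(s["clock"],s["position"],s["eef_rot"],P["mtx"].tolist(),np.round(P["world_from_camera"],3).tolist())
E
```

```text
2.5 [ 0.47127142 -0.20173298  0.25592577] [ 2.82155659e-04  7.68588845e-01 -6.39742725e-01 -5.94752229e-04] [[337.99696563804116, 0.0, 312.36237036892544], [0.0, 337.99696563804116, 196.34169261513745], [0.0, 0.0, 1.0]] [[-0.983, -0.177, -0.048, 0.484], [-0.183, 0.952, 0.247, -0.268], [0.002, 0.251, -0.968, 0.414], [0.0, 0.0, 0.0, 1.0]]
```

View pics/w1.png

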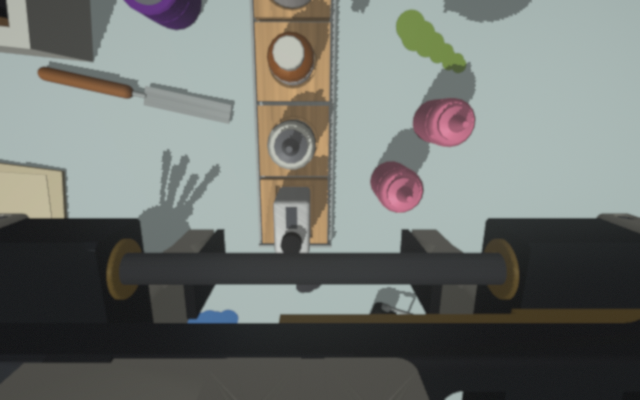

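The wrist view shows the can at (291,220), squeezer (291,145), bottle (290,55) and jar at the top edge (292,0). Block seams lie at rows 19, 103 and 178.

```bash
python3 - <<'E'
from h import *
P={"mtx":camera_params("wrist")["mtx"],"world_from_camera":np.load("w1.npy")}
th=.181;c=np.array([.503,-.272]);X=np.array([np.cos(th),np.sin(th)]);Y=np.array([-np.sin(th),np.cos(th)])
for z,l in((.022,[(262,178),(330,179),(259,103),(331,104),(256,19),(333,21),(260,244),(330,243)]),(.1,[(291,142)]),(.092,[(288,51)]),(.08,[(292,190),(275,190),(309,190)]),(.092,[(291,240)])):
  for uv in l:
    p=ray(P,uv,z)[:2];print(z,uv,np.round(p,4),"rail xy mm",np.round([(p-c)@X*1e3,(p-c)@Y*1e3],1))
im=cv2.cvtColor(cv2.imread("pics/w1.png"),cv2.COLOR_BGR2HSV);g=cv2.imread("pics/w1.png",0)
print(g[190,262:325].tolist());print(g[180:215,291].tolist())
E
```

```text
0.022 (262, 178) [ 0.5267 -0.1795] rail xy mm [40.  86.7]
0.022 (330, 179) [ 0.4476 -0.193 ] rail xy mm [-40.3  87.7]
0.022 (259, 103) [ 0.5425 -0.2633] rail xy mm [40.4  1.4]
0.022 (331, 104) [ 0.4632 -0.277 ] rail xy mm [-40.    2.3]
0.022 (256, 19) [ 0.5579 -0.3472] rail xy mm [ 40.4 -83.8]
0.022 (333, 21) [ 0.4778 -0.3602] rail xy mm [-40.7 -82.2]
0.022 (260, 244) [ 0.5169 -0.0964] rail xy mm [ 45.3 170.3]
0.022 (330, 243) [ 0.4317 -0.1135] rail xy mm [-41.6 168.7]
0.1 (291, 142) [ 0.4968 -0.2354] rail xy mm [ 0.5 37.1]
0.092 (288, 51) [ 0.5131 -0.3128] rail xy mm [  2.6 -41.9]
0.08 (292, 190) [ 0.4886 -0.1859] rail xy mm [ 1.3 87.3]
0.08 (275, 190) [ 0.5055 -0.1827] rail xy mm [18.6 87.3]
0.08 (309, 190) [ 0.4716 -0.189 ] rail xy mm [-15.9  87.3]
0.092 (291, 240) [ 0.4806 -0.1371] rail xy mm [  2.2 136.7]
[161, 160, 156, 154, 152, 152, 152, 152, 149, 144, 140, 135, 126, 108, 91, 91, 91, 88, 85, 85, 85, 85, 84, 85, 85, 85, 85, 85, 85, 86, 85, 85, 84, 85, 85, 84, 84, 83, 84, 84, 83, 84, 84, 84, 84, 83, 83, 86, 92, 95, 93, 91, 93, 95, 97, 97, 97, 97, 97, 96, 96, 95, 96]
[86, 91, 92, 91, 92, 92, 91, 88, 86, 86, 86, 85, 85, 86, 85, 85, 85, 85, 85, 88, 97, 114, 133, 151, 166, 168, 150, 114, 89, 86, 86, 85, 85, 85, 85]
```

>>> move_arm --commands "0.45 2.85 -2 0;0.45 2.85 -2 0;0 0 -4 0;0 0 -4 0;0 0 -4 0;0 0 -3 0;0 0 -1.5 0;0 0 0 0"

```text
clock: 3.35
position: [0.4792, -0.1428, 0.0497]
eef_rot: [0.001, 0.77, -0.638, -0.002]
wrist_force: [-0.7, -0.3, -0.0]
gripper_width: 0.998
finger_force: 0.0
```

```bash
python3 - <<'E'
from h import *
s=sense();cv2.imwrite("pics/w2.png",read_camera("wrist")[:,:,::-1]);cv2.imwrite("pics/s2.png",cv2.resize(read_camera("scene")[90:250,190:390],None,fx=3,fy=3)[:,:,::-1]);print(s["position"],s["wrist_force"])
E
```

```text
[ 0.47917537 -0.14284081  0.04967739] [-0.65949363 -0.25717104 -0.0209567 ]
```

View pics/s2.png

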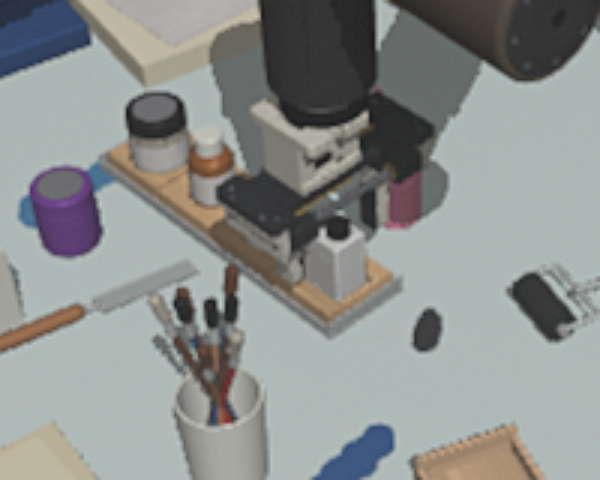

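The fingers straddle the can, which is at crop (338,255), and clear both the squeezer and the pink bottle. I'll lower and grip.

>>> move_arm --commands "0.1 -0.2 -0.9 0;0 0 -0.8 0;0 0 0 0"

```text
clock: 3.75
position: [0.4813, -0.146, 0.0339]
eef_rot: [0.0, 0.769, -0.639, -0.0]
wrist_force: [-0.7, -0.5, -1.0]
gripper_width: 1.0
finger_force: 0.0
```

>>> move_arm --commands "0 0 0 0;0 0 0 0;0 0 0 0;0 0 0 0;0 0 0 0;0 0 0 0;0 0 0 0;0 0 0 0" --hand 0 --force 20

```text
clock: 4.55
position: [0.482, -0.146, 0.0346]
eef_rot: [-0.0, 0.769, -0.639, 0.0]
wrist_force: [0.6, 0.7, 0.3]
gripper_width: 0.433
finger_force: 20.0
```

>>> move_arm --commands "0 0 1 0;0 0 2 0;0 0 3 0;0 0 3 0;0 0 3 0;0 2 0 0;0 4 0 0;0 4 0 0"

```text
clock: 5.35
position: [0.4813, -0.0454, 0.1554]
eef_rot: [-0.0, 0.769, -0.64, 0.0]
wrist_force: [1.2, 0.8, -0.8]
gripper_width: 0.431
finger_force: 20.0
```

>>> move_arm --commands "0 4.5 0 0;0 4.5 0 0;0 4.5 0 -0.06;1.5 4.5 0 -0.06;1.5 4.5 0 -0.06;1.5 4.5 0 -0.06;1.5 4.5 0 -0.06;1 4.5 0 -0.068"

```text
clock: 6.15
position: [0.5521, 0.3157, 0.155]
eef_rot: [-0.0, -0.639, 0.77, -0.0]
wrist_force: [-0.1, 0.4, -1.8]
gripper_width: 0.431
finger_force: 20.0
```

>>> move_arm --commands "0.5 4.4 0 0;0 2.5 0 0;0 1 0 0;0 0 0 0;0 0 0 0"

```text
clock: 6.65
position: [0.5564, 0.3921, 0.1546]
eef_rot: [-0.0, -0.639, 0.769, -0.0]
wrist_force: [-0.3, 0.5, -1.3]
gripper_width: 0.432
finger_force: 20.0
```

```bash
python3 - <<'E'
from h import *
s=sense();P=camera_params("wrist");im=read_camera("wrist")
cv2.imwrite("pics/w3.png",im[:,:,::-1]);np.save("w3.npy",P["world_from_camera"]);print(s["clock"],s["position"],s["eef_rot"],s["gripper_width"])
E
```

```text
6.65 [0.55644971 0.39209209 0.15459153] [-4.46519936e-04 -6.39486739e-01  7.68801997e-01 -3.84662223e-05] 0.43153569507218026
```

View pics/w3.png

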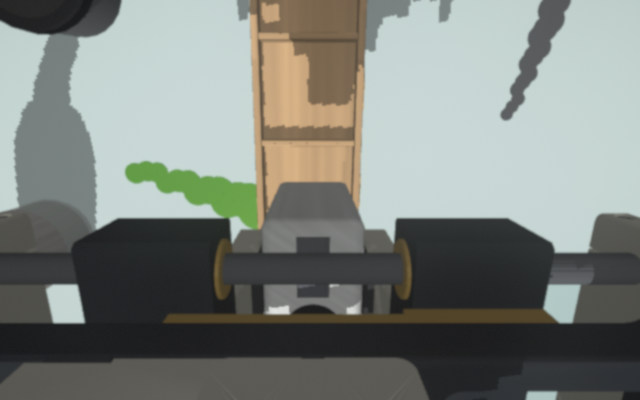

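The rack dividers show at row 142 (columns 262–356) and row 37 (columns 256–363). The can is held centred over the rack at (313,230).

```bash
python3 - <<'E'
from h import *
P={"mtx":camera_params("wrist")["mtx"],"world_from_camera":np.load("w3.npy")}
th=-.186;c=np.array([.534,.268]);X=np.array([np.cos(th),np.sin(th)]);Y=np.array([-np.sin(th),np.cos(th)])
for uv in [(260,142),(357,143),(255,37),(364,37)]:
    p=ray(P,uv,.02)[:2];print(uv,np.round([(p-c)@X*1e3,(p-c)@Y*1e3],1))
p=sense()["position"][:2];print(np.round([(p-c)@X*1e3,(p-c)@Y*1e3],1))
E
```

```text
(260, 142) [43.7 86.2]
(357, 143) [-39.5  86.7]
(255, 37) [44.9  3.3]
(364, 37) [-41.9   2.9]
[ -0.7 125.9]
```

>>> move_arm --commands "0.3 0.3 -2 0;0 0 -3 0;0 0 -3 0;0 0 -2.5 0;0 0 -1.3 0;0 0 -0.3 0;0 0 0 0;0 0 0 0"

```text
clock: 7.5
position: [0.5606, 0.3965, 0.0352]
eef_rot: [0.001, -0.64, 0.769, 0.0]
wrist_force: [-0.9, 0.0, -1.2]
gripper_width: 0.435
finger_force: 20.0
```

>>> move_arm --commands "0 0 -0.15 0;0 0 -0.05 0;0 0 0 0"

```text
clock: 7.8
position: [0.5599, 0.3962, 0.032]
eef_rot: [0.0, -0.64, 0.769, 0.0]
wrist_force: [0.2, -0.4, -2.4]
gripper_width: 0.431
finger_force: 20.0
```

>>> move_arm --commands "0 0 -0.1 0;0 0 -0.05 0;0 0 0 0;0 0 0 0"

```text
clock: 8.2
position: [0.5599, 0.3962, 0.0307]
eef_rot: [0.0, -0.64, 0.769, -0.0]
wrist_force: [-2.0, -0.8, 6.0]
gripper_width: 0.434
finger_force: 20.0
```

The can rests on the bay floor (6 N). I'll release it and go for the squeezer.

>>> move_arm --commands "0 0 0 0;0 0 0 0;0 0 0 0;0 0 0 0;0 0 1 0;0 0 3 0;0 0 4 0;0 0 5 0" --hand 1

```text
clock: 9.0
position: [0.559, 0.3952, 0.1604]
eef_rot: [-0.002, -0.64, 0.769, -0.0]
wrist_force: [1.3, 1.2, -0.2]
gripper_width: 0.993
finger_force: 0.0
```

>>> move_arm --commands "-1.2 -4.8 0 0;-1.2 -4.8 0 0;-1.2 -4.8 0 0.06;-1.2 -4.8 0 0.06;-1.2 -4.8 0 0.06;-0.4 -4.9 0 0.06;0 -4.9 0 0.06;0 -4.9 0 0.068"

```text
clock: 9.8
position: [0.4955, 0.0074, 0.1613]
eef_rot: [-0.001, 0.77, -0.637, 0.001]
wrist_force: [1.3, -0.4, -0.9]
gripper_width: 1.002
finger_force: 0.0
```

>>> move_arm --commands "0 -4.9 0 0;0 -4.9 0 0;0 -4.9 0 0;0 -4.5 0 0;0 -3 0 0;0 -1.5 0 0;0 0 0 0;0 0 0 0"

```text
clock: 10.6
position: [0.4958, -0.2277, 0.1604]
eef_rot: [-0.0, 0.769, -0.639, 0.0]
wrist_force: [0.0, 1.3, 0.3]
gripper_width: 1.0
finger_force: 0.0
```

>>> move_arm --commands "0.1 -0.25 -3 0;0 0 -3 0;0 0 -3 0;0 0 -2 0;0 0 -1.1 0;0 0 0 0;0 0 0 0"

```text
clock: 11.3
position: [0.4976, -0.23, 0.0399]
eef_rot: [-0.0, 0.77, -0.638, 0.0]
wrist_force: [1.0, -0.3, 0.6]
gripper_width: 0.997
finger_force: 0.0
```

>>> move_arm --commands "0 0 0 0;0 0 0 0;0 0 0 0;0 0 0 0;0 0 0 0;0 0 0 0;0 0 0 0" --hand 0 --force 15

```text
clock: 12.0
position: [0.4971, -0.2306, 0.0393]
eef_rot: [-0.0, 0.769, -0.639, 0.0]
wrist_force: [0.1, -0.8, 2.3]
gripper_width: 0.567
finger_force: 15.0
```

>>> move_arm --commands "0 0 1 0;0 0 2 0;0 0 3 0;0 0 3 0;0 0 3 0;0 2 0 0;0 4 0 0;0 4.5 0 0"

```text
clock: 12.8
position: [0.4962, -0.1251, 0.1596]
eef_rot: [-0.0, 0.769, -0.64, 0.0]
wrist_force: [0.6, 1.9, -2.0]
gripper_width: 0.569
finger_force: 15.0
```

>>> move_arm --commands "0 4.5 0 0;0 4.5 0 0;0 4.5 0 0;0 4.5 0 -0.06;0 4.5 0 -0.06;0 4.5 0 -0.06;1 4.5 0 -0.06;1 4.5 0 -0.06"

```text
clock: 13.6
position: [0.5163, 0.2363, 0.1598]
eef_rot: [0.0, -0.665, 0.747, 0.0]
wrist_force: [1.6, -1.3, -0.8]
gripper_width: 0.568
finger_force: 15.0
```

>>> move_arm --commands "1 3.5 0 -0.068;1 2.2 0 0;0.7 1 0 0;0 1 0 0;0 0 -2 0;0 0 -3 0;0 0 -3 0;0 0 -2 0"

```text
clock: 14.4
position: [0.5426, 0.3099, 0.0574]
eef_rot: [-0.001, -0.639, 0.769, 0.0]
wrist_force: [0.3, -1.0, -2.1]
gripper_width: 0.564
finger_force: 15.0
```

```bash
python3 - <<'E'
from h import *
s=sense();th=-.186;c=np.array([.5364,.2696]);d=s["position"][:2]-c
print(s["position"],s["wrist_force"],2*np.arctan2(s["eef_rot"][2],s["eef_rot"][1]),d@[np.cos(th),np.sin(th)],d@[-np.sin(th),np.cos(th)])
E
```

```text
[0.54261528 0.30987044 0.05743077] [ 0.29226209 -0.96041838 -2.12696169] 4.528158453983503 -0.0013391054681560835 0.04072523302847009
```

>>> move_arm --commands "0.1 0.15 -1.2 0;0 0 -0.6 0;0 0 -0.2 0;0 0 0 0;0 0 0 0"

```text
clock: 14.9
position: [0.5453, 0.3134, 0.0401]
eef_rot: [0.001, -0.64, 0.769, 0.0]
wrist_force: [-0.5, 0.7, -1.4]
gripper_width: 0.566
finger_force: 15.0
```

>>> move_arm --commands "0 0 -0.1 0;0 0 -0.1 0;0 0 -0.1 0;0 0 0 0;0 0 0 0"

```text
clock: 15.4
position: [0.5448, 0.313, 0.036]
eef_rot: [-0.0, -0.64, 0.769, -0.0]
wrist_force: [-0.0, 1.4, -1.3]
gripper_width: 0.569
finger_force: 15.0
```

>>> move_arm --commands "0 0 -0.07 0;0 0 0 0;0 0 0 0"

```text
clock: 15.7
position: [0.5448, 0.313, 0.0353]
eef_rot: [-0.0, -0.64, 0.769, -0.0]
wrist_force: [0.1, 1.0, -0.7]
gripper_width: 0.567
finger_force: 15.0
```

>>> move_arm --commands "0 0 -0.07 0;0 0 0 0;0 0 0 0"

```text
clock: 16.0
position: [0.5449, 0.313, 0.0353]
eef_rot: [0.0, -0.64, 0.769, -0.0]
wrist_force: [-1.3, -0.9, 5.6]
gripper_width: 0.57
finger_force: 15.0
```

>>> move_arm --commands "0 0 0 0;0 0 0 0;0 0 0 0;0 0 0 0;0 0 1 0;0 0 3 0;0 0 4 0;0 0 5 0" --hand 1

```text
clock: 16.8
position: [0.5439, 0.3122, 0.1652]
eef_rot: [-0.002, -0.639, 0.769, -0.0]
wrist_force: [0.7, 1.8, -0.1]
gripper_width: 1.001
finger_force: 0.0
```

>>> move_arm --commands "-1.2 -4.8 0 0;-1.2 -4.8 0 0;-1.2 -4.8 0 0.06;-1 -4.8 0 0.06;-0.4 -4.8 0 0.06;0 -4.9 0 0.06;0 -4.9 0 0.06;0 -4.9 0 0.068"

```text
clock: 17.6
position: [0.4946, -0.0758, 0.1659]
eef_rot: [-0.001, 0.77, -0.638, 0.001]
wrist_force: [1.4, 1.1, -0.8]
gripper_width: 1.001
finger_force: 0.0
```

>>> move_arm --commands "0.4 -4.9 0 0;0.6 -4.9 0 0;0.6 -4.9 0 0;0 -4.5 0 0;0 -3 0 0;0 -1.5 0 0;0 0 0 0;0 0 0 0"

```text
clock: 18.4
position: [0.5107, -0.3106, 0.1649]
eef_rot: [-0.0, 0.769, -0.639, -0.0]
wrist_force: [-0.3, 1.0, 0.6]
gripper_width: 0.994
finger_force: 0.0
```

```bash
python3 - <<'E'
from h import *
s=sense();P=camera_params("wrist");im=read_camera("wrist")
cv2.imwrite("pics/w4.png",im[:,:,::-1]);np.save("w4.npy",P["world_from_camera"]);print(s["clock"],s["position"],s["eef_rot"])
cv2.imwrite("pics/s4.png",cv2.resize(read_camera("scene")[220:380,280:480],None,fx=3,fy=3)[:,:,::-1])
E
```

```text
18.4 [ 0.51065724 -0.31064001  0.16488013] [-9.40354790e-05  7.69230763e-01 -6.38971066e-01 -3.03671134e-05]
```

View pics/w4.png

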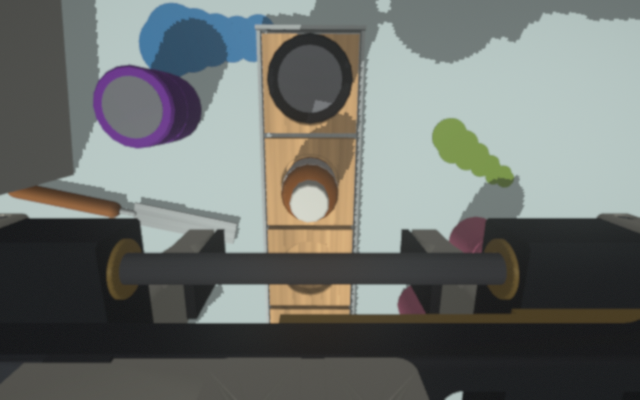

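View pics/s4.png

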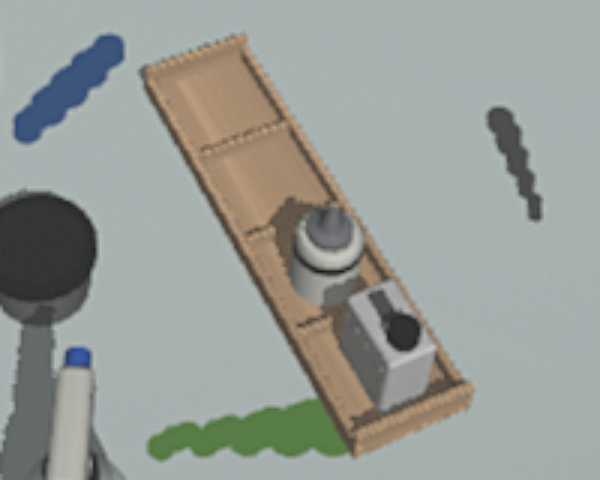

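Both placed containers stand upright in the two left bays. In the wrist view the bottle cap is at (309,203) and the jar lid at (310,79).

```bash
python3 - <<'E'
from h import *
P={"mtx":camera_params("wrist")["mtx"],"world_from_camera":np.load("w4.npy")}
print(ray(P,(309,203),.092),ray(P,(310,79),.078))
E
```

```text
[ 0.51310537 -0.31306427  0.092     ] [ 0.52796744 -0.39612394  0.078     ]
```

>>> move_arm --commands "0.2 -0.2 -3 0;0 0 -3 0;0 0 -3 0;0 0 -2.5 0;0 0 -1.3 0;0 0 -0.5 0;0 0 0 0;0 0 0 0"

```text
clock: 19.3
position: [0.5138, -0.313, 0.0329]
eef_rot: [-0.0, 0.77, -0.639, 0.001]
wrist_force: [0.1, 0.3, 0.0]
gripper_width: 1.002
finger_force: 0.0
```

>>> move_arm --commands "0 0 0 0;0 0 0 0;0 0 0 0;0 0 0 0;0 0 0 0;0 0 0 0;0 0 0 0" --hand 0 --force 15

```text
clock: 20.0
position: [0.5129, -0.313, 0.0317]
eef_rot: [-0.0, 0.769, -0.639, 0.0]
wrist_force: [0.0, 0.0, -0.9]
gripper_width: 0.519
finger_force: 15.0
```

>>> move_arm --commands "0 0 1 0;0 0 2 0;0 0 3 0;0 0 3 0;0 0 3 0;-0.5 2 0 0;-0.5 4 0 0;-0.5 4.5 0 0"

```text
clock: 20.8
position: [0.4972, -0.2076, 0.1522]
eef_rot: [-0.0, 0.769, -0.64, 0.0]
wrist_force: [0.0, 1.6, -0.9]
gripper_width: 0.524
finger_force: 15.0
```

>>> move_arm --commands "0 4.5 0 0;0 4.5 0 0;0 4.5 0 0;0 4.5 0 0;0 4.5 0 -0.06;0 4.5 0 -0.06;0 4.5 0 -0.06;0.5 4.5 0 -0.06"

```text
clock: 21.6
position: [0.502, 0.1538, 0.1525]
eef_rot: [0.0, -0.687, 0.727, 0.0]
wrist_force: [2.4, 0.0, -1.2]
gripper_width: 0.52
finger_force: 15.0
```

>>> move_arm --commands "1 3.5 0 -0.06;1.2 2.2 0 -0.068;0.4 1.4 0 0;0 0.5 0 0;0 0 -2 0;0 0 -3 0;0 0 -3 0;0 0 -2 0"

```text
clock: 22.4
position: [0.5275, 0.2262, 0.0501]
eef_rot: [-0.001, -0.64, 0.769, 0.0]
wrist_force: [-0.9, 0.5, -1.4]
gripper_width: 0.527
finger_force: 15.0
```

```bash
python3 - <<'E'
from h import *
s=sense();th=-.186;c=np.array([.5364,.2696]);d=s["position"][:2]-c
print(s["position"],s["wrist_force"],2*np.arctan2(s["eef_rot"][2],s["eef_rot"][1])-2*np.pi,d@[np.cos(th),np.sin(th)],d@[-np.sin(th),np.cos(th)])
E
```

```text
[0.52745805 0.22618853 0.05013298] [-0.9165896   0.50066997 -1.35287599] -1.7536935590433185 -0.0007596655822342223 -0.04431633493850137
```

>>> move_arm --commands "0 0.1 -1.2 0;0 0 -0.6 0;0 0 -0.3 0;0 0 -0.1 0;0 0 -0.1 0;0 0 0 0;0 0 0 0"

```text
clock: 23.1
position: [0.529, 0.2292, 0.0292]
eef_rot: [0.0, -0.64, 0.769, 0.0]
wrist_force: [-0.2, 0.3, -1.4]
gripper_width: 0.525
finger_force: 15.0
```

>>> move_arm --commands "0 0 -0.08 0;0 0 0 0;0 0 0 0"

```text
clock: 23.4
position: [0.5288, 0.229, 0.0279]
eef_rot: [-0.0, -0.64, 0.769, -0.0]
wrist_force: [0.1, -0.3, -1.4]
gripper_width: 0.519
finger_force: 15.0
```

>>> move_arm --commands "0 0 -0.08 0;0 0 0 0;0 0 0 0"

```text
clock: 23.7
position: [0.5289, 0.2291, 0.0277]
eef_rot: [0.0, -0.64, 0.769, -0.0]
wrist_force: [-2.2, -0.4, 5.1]
gripper_width: 0.52
finger_force: 15.0
```

>>> move_arm --commands "0 0 0 0;0 0 0 0;0 0 0 0;0 0 0 0;0 0 1 0;0 0 3 0;0 0 4 0;0 0 5 0" --hand 1

```text
clock: 24.5
position: [0.5278, 0.2282, 0.1577]
eef_rot: [-0.002, -0.639, 0.769, 0.0]
wrist_force: [1.4, 0.9, 0.6]
gripper_width: 0.996
finger_force: 0.0
```

>>> move_arm --commands "-1.2 -4.8 0 0;-1.2 -4.8 0 0;-0.8 -4.8 0 0.06;0 -4.8 0 0.06;0 -4.8 0 0.06;0 -4.9 0 0.06;0 -4.9 0 0.06;0 -4.9 0 0.068"

```text
clock: 25.3
position: [0.4966, -0.1599, 0.1582]
eef_rot: [-0.0, 0.77, -0.638, 0.001]
wrist_force: [2.1, 0.1, -0.0]
gripper_width: 0.999
finger_force: 0.0
```

>>> move_arm --commands "1 -4.9 0 0;1 -4.9 0 0;1.1 -4.9 0 0;0 -4.5 0 0;0 -3 0 0;0 -1.6 0 0;0 0 0 0;0 0 0 0"

```text
clock: 26.1
position: [0.5275, -0.3954, 0.1572]
eef_rot: [-0.0, 0.769, -0.639, -0.0]
wrist_force: [-0.5, 1.0, -0.6]
gripper_width: 0.999
finger_force: 0.0
```

>>> move_arm --commands "0.05 -0.05 -3 0;0 0 -3 0;0 0 -3 0;0 0 -2 0;0 0 -1.2 0;0 0 -0.4 0;0 0 0 0;0 0 0 0"

```text
clock: 26.9
position: [0.5291, -0.3963, 0.0324]
eef_rot: [-0.0, 0.77, -0.639, 0.001]
wrist_force: [-0.7, -0.0, 0.3]
gripper_width: 1.001
finger_force: 0.0
```

>>> move_arm --commands "0 0 0 0;0 0 0 0;0 0 0 0;0 0 0 0;0 0 0 0;0 0 0 0" --hand 0 --force 25

```text
clock: 27.5
position: [0.5284, -0.3963, 0.0313]
eef_rot: [-0.0, 0.769, -0.639, 0.0]
wrist_force: [-0.1, 0.6, 2.3]
gripper_width: 0.682
finger_force: 25.0
```

>>> move_arm --commands "0 0 1 0;0 0 2 0;0 0 3 0;0 0 3 0;0 0 3 0;-0.8 2 0 0;-0.8 4 0 0;-0.8 4.5 0 0"

```text
clock: 28.3
position: [0.5034, -0.2907, 0.1511]
eef_rot: [-0.0, 0.769, -0.64, -0.0]
wrist_force: [0.8, 0.8, -1.6]
gripper_width: 0.681
finger_force: 25.0
```

>>> move_arm --commands "-0.4 4.5 0 0;0 4.5 0 0;0 4.5 0 0;0 4.5 0 -0.06;0 4.5 0 -0.06;0 4.5 0 -0.06;0 4.5 0 -0.06;0 4.5 0 -0.06"

```text
clock: 29.1
position: [0.4997, 0.0705, 0.1516]
eef_rot: [0.0, -0.664, 0.747, 0.0]
wrist_force: [0.3, -0.6, -2.3]
gripper_width: 0.677
finger_force: 25.0
```

>>> move_arm --commands "0.4 3.5 0 -0.068;0.4 2.2 0 0;0.4 1.4 0 0;0 0.5 0 0;0 0 -2 0;0 0 -3 0;0 0 -3 0;0 0 -2 0"

```text
clock: 29.9
position: [0.5112, 0.1431, 0.0494]
eef_rot: [-0.001, -0.639, 0.769, 0.0]
wrist_force: [0.9, 0.4, -2.3]
gripper_width: 0.68
finger_force: 25.0
```

```bash
python3 - <<'E'
from h import *
s=sense();th=-.186;c=np.array([.5364,.2696]);d=s["position"][:2]-c
print(s["position"],s["wrist_force"],2*np.arctan2(s["eef_rot"][2],s["eef_rot"][1])-2*np.pi,d@[np.cos(th),np.sin(th)],d@[-np.sin(th),np.cos(th)])
E
```

```text
[0.51123243 0.14307583 0.04935005] [ 0.8918022   0.35139878 -2.2878852 ] -1.755211839041733 -0.0013354349693431786 -0.12899607978618224
```

>>> move_arm --commands "0.1 0.05 -1.2 0;0 0 -0.6 0;0 0 -0.3 0;0 0 -0.1 0;0 0 -0.1 0;0 0 0 0;0 0 0 0"

```text
clock: 30.6
position: [0.5135, 0.1455, 0.0286]
eef_rot: [0.0, -0.64, 0.769, -0.0]
wrist_force: [0.2, -0.7, -2.9]
gripper_width: 0.68
finger_force: 25.0
```

>>> move_arm --commands "0 0 -0.08 0;0 0 0 0;0 0 0 0"

```text
clock: 30.9
position: [0.5132, 0.1453, 0.0273]
eef_rot: [0.0, -0.64, 0.769, 0.0]
wrist_force: [-0.5, -0.1, -0.6]
gripper_width: 0.683
finger_force: 25.0
```

>>> move_arm --commands "0 0 -0.06 0;0 0 0 0;0 0 0 0"

```text
clock: 31.2
position: [0.5133, 0.1453, 0.0273]
eef_rot: [0.0, -0.64, 0.769, -0.0]
wrist_force: [-2.1, 0.5, 5.7]
gripper_width: 0.679
finger_force: 25.0
```

>>> move_arm --commands "0 0 0 0;0 0 0 0;0 0 0 0;0 0 0 0;0 0 1 0;0 0 3 0;0 0 4 0;0 0 5 0" --hand 1

```text
clock: 32.0
position: [0.5122, 0.1445, 0.1575]
eef_rot: [-0.002, -0.639, 0.769, 0.0]
wrist_force: [1.5, 1.1, -0.1]
gripper_width: 1.001
finger_force: 0.0
```

>>> move_arm --commands "-1 -2 3 0;-1 -3 3 0;-1 -4 0 0;0 -4 0 0;0 -4 0 0;0 -3 0 0;0 0 0 0;0 0 0 0"

```text
clock: 32.8
position: [0.4831, -0.0554, 0.2173]
eef_rot: [0.0, -0.639, 0.769, -0.0]
wrist_force: [-0.5, 0.9, 0.3]
gripper_width: 1.0
finger_force: 0.0
```

```bash
python3 - <<'E'
from h import *
a=cv2.resize(read_camera("scene")[180:380,230:480],None,fx=2,fy=2);b=cv2.resize(read_camera("top")[110:230,150:350],None,fx=1.5,fy=1.5)
o=np.zeros((580,500,3),np.uint8);o[:400]=a;o[400:,:300]=b
cv2.imwrite("pics/end.png",o[:,:,::-1]);print(sense()["clock"])
E
```

```text
32.9
```

View pics/end.png

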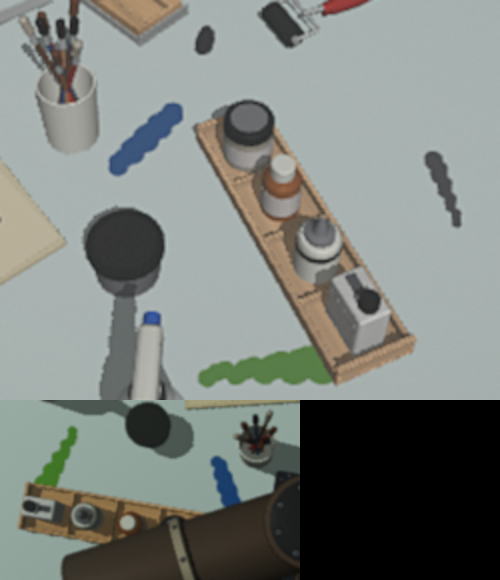

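All four containers stand upright, one per bay: jar (248,130), bottle (281,185), squeezer (319,250) and can (360,305). From the robot that reads can, squeezer, bottle, jar from left to right. The brush pot still stands at (70,110), and the arm is clear.

```bash
python3 -c "from cell import *;print(job_done())"
```

```text
the job is handed in; nothing more can be done
None
```

All four containers now stand upright in the bench rack, one to a bay, in the rail's order (can, squeeze bottle, amber bottle, jar from left to right); the brush pot is still standing, and I handed the job in at about 33 s.

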